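Uncover the steeped mug

TASK

Take the wooden lid off its mug and lay it down gently, knob up, in the middle of the blue chopping board. Leave its mug standing where it is, and leave the other mug and its blue lid alone.

Things in the scene. Friction and masses are not known exactly. Their poses are not given: they have to be found in the camera images.
- wood_lid: pale wooden disc 98 mm across, about 80 g, loose on its mug; its plug (56 mm across) sits in the rim with about 6 mm play. Round upright darker wooden knob, 28 mm across (foot 24). Origin: centre of the plug's flat underside, on which it stands level when laid down; z up through the knob. Above the origin: plug 0-6 mm, disc 6-13, knob 13-47 (28 mm wide part 25-44)
- wood_mug: white china mug that carries the wooden lid, standing loose on the worktop, 95 mm tall, 92 mm across the bowl, with a handle. Origin at the height of its underside, z up; the axis of the bowl lies 17.5 mm from the origin along the mug's +y, and the handle points along its -y, reaching 64 mm from the origin
- board: blue plastic chopping board lying flat on the worktop, fixed, 240 mm (its x) by 340 mm (its y) by 10 mm thick; origin: centre of its underside, so its top is 10 mm above the origin
- blue_lid: the other lid, to be left alone: the same shape and size as the wooden lid but blue plastic all over, with the same origin; it lies on a similar white mug 93 mm tall, of the same width, to be left alone too
There are look-alikes about, which are no part of the job. Of the things shaped like the wood_lid, the wooden one is meant.

How it is judged:
By the outcome, as a careful person would: the job done as asked, in the order asked, and still so for the second after the job is handed in, with the robot touching nothing.
It also fails if it takes over 32 s, if anything falls off the work surface, if the arm or the gripper's body presses on something with over 40 N, if the wrist force passes 120 N, or if a joint passes its speed limit or range.

ROBOT

A 6-joint arm with a two-finger parallel gripper is mounted at the origin on a cart in front of the work surface, level with it; the furniture and walls round the work are solid. World frame = base frame: x ahead of the robot, y to its left, z up, the work surface at z = 0. Lengths are in mm, angles in rad, forces in N, time in s.
With the tool pointing down it reaches from about 275 to 775 mm from the base axis. Payload 14.6 kg.
Tool frame: the origin (TCP) lies at the very end of the fingers, on their centre line; the grasp point (between the pads) lies 19 mm behind it; z points along the fingers, x is the direction in which the jaws open and shut, and the axes are right-handed (so a half turn about z gives the same grasp; the last joint's range is limited). The gripper opens to 85 mm and grips with 20 to 120 N. Pads are 22 mm wide; open, the fingers measure 114 mm over their backs; the gripper's body (76 mm by 85 mm) begins 54 mm behind the grasp point. The pads swing forward as they close: fully open they stand 13 mm farther back than shut.
Start: joints at [-0.155, 0.263, -0.048, 1.259, 0, 1.415], TCP at [525.003, -0.006, 231.278] pointing down, gripper open.
Joint ranges: [-2.65, 2.65], [-0.89, 1.7], [-1.18, 1.37], [-2.13, 2.11], [-1.35, 1.29], [-3.14, 3.14]. Speed limits (rad/s): [1.89, 1.89, 2.57, 2.79, 3.14, 3.14].

INTERFACE

Orientations are given as a rotation vector (axis times angle).
In Python, from workcell import robot gives the robot as it stands.
- The arm moves only by the tool move_arm, never from a script. Its arguments are lists of equal length, an entry for each row: "offset": the shift along the world's x, y, z in m, a list of three; "twist": the turn, a rotation vector about the world's x, y, z in degrees, a list of three; "gripper": the gripper command: -1 is fully open, 1 is shut, values between are in proportion. In form: {"offset": [[dx, dy, dz], ...], "twist": [[ax, ay, az], ...], "gripper": [gripper, ...]}. A call has 1 to 12 rows; each row is the pose to reach, as a shift and turn from the pose measured when the call began; what a row does not reach only later rows make up. A row lasts 1/10 s, in which the tool goes at most 50 mm and 8.59 degrees, less where a joint would pass 70% of its speed; a pose out of reach is approached as far as the arm can. A call with a gripper value outside its range is refused whole. The fingers move at their own pace and stop on an object; "force" is the grip in N (left out, the last holds). Time passes only in rows, so rows that repeat a pose let the fingers close. It gives the time, the measured TCP pose, the force and the opening at its end, in the units of the state.
- robot.sense(): the state, without advancing time (a new reading comes with each control period).
- robot.capture(name): name is "scene" or "side" or "wrist"; returns the picture (400x640x3 uint8, blue, green, red); there is no depth.
- robot.camera_info(name): a dict with "camera_matrix" (3x3 intrinsics, pixels), "eye" and "attitude" of the camera in the world; the wrist camera has in their place "tool_from_camera" (4x4, takes a point from camera to tool coordinates, whose origin is the TCP and whose axes are the tool frame's). Camera axes: x right, y up, looking along -z (the intrinsics and any distortion apply to the point x, -y, -z); pixel columns grow to the right and rows downward; lengths in mm; the calibration is good to about 2 mm. A picture is of the moment at which its call begins: read the wrist's pose just before it. camera_info takes no time and is no camera call.
- robot.close_job(): hands the job in, once; it reports no verdict.
The state is a dict: "time_s": time; "joint_positions": joint angles; "joint_velocities": joint speeds; "joint_efforts": joint torques, N m; "ee_pos": TCP position; "eef_rot": TCP orientation; "contact_force": force on the tool from outside, world axes, zero at the start; "ft_torque": the same for the moment, N m; "finger_gap": opening from 0.0 (shut) to 1.0 (fully open).
Only numpy, scipy, OpenCV 4.12 (cv2) and the standard library are available. Lean on these libraries where they do the work, as an engineer would, in place of code of your own. Each camera call takes 0.05 s, during which the arm holds its last target. There are 200 camera calls.

## Working session

There is one attempt and no reset: what is moved stays moved. The work goes in short steps, Python scripts to look and compute and a tool call to move; the robot and the scene stay as the last step left them, time stands still between calls to the robot, and variables do not carry over. Pictures are saved under pics/ and viewed, about 8 in all and at most 12, crops included, and the job is handed in when it is done.

Besides the shell and the picture viewer there is one more tool, called in YAML: its name, and indented under it one key for each argument. move_arm: Moves the arm, as the interface text tells. Its arguments: {"type":"object","properties":{"offset":{"type":"array"},"twist":{"type":"array"},"gripper":{"type":"array"},"force":{"type":"number"}},"required":["offset","twist","gripper"]}

```bash
mkdir -p pics; python3 - <<'E'
from workcell import robot
import cv2
for n in("scene","side","wrist"):
    cv2.imwrite(f"pics/{n}0.png",robot.capture(n)); print(n,robot.camera_info(n))
print(robot.sense())
a=[cv2.imread(f"pics/{n}0.png") for n in("scene","side","wrist")]
E
```

```text
scene {'camera_matrix': array([[410.4115888 ,   0.        , 320.24393611],
       [  0.        , 410.4115888 , 197.19525917],
       [  0.        ,   0.        ,   1.        ]]), 'eye': array([ 231.98188145, -527.63273262,  733.56000876]), 'attitude': array([ 0.78414002, -0.18208516, -0.47429546])}
side {'camera_matrix': array([[511.76623598,   0.        , 316.57134983],
       [  0.        , 511.76623598, 196.36039318],
       [  0.        ,   0.        ,   1.        ]]), 'eye': array([ 482.05483837, -702.02382893,  752.27000885]), 'attitude': array([ 0.84679437, -0.03569451, -0.08051809])}
wrist {'camera_matrix': array([[316.47298527,   0.        , 317.52264738],
       [  0.        , 316.47298527, 198.53569878],
       [  0.        ,   0.        ,   1.        ]]), 'tool_from_camera': array([[ 9.99996649e-01,  2.45685719e-03,  8.15892303e-04,
         6.93472742e-01],
       [ 2.58737691e-03, -9.58924025e-01, -2.83651228e-01,
        -7.37634996e+01],
       [ 8.54881736e-05,  2.83652388e-01, -9.58927169e-01,
        -1.42418374e+02],
       [ 0.00000000e+00,  0.00000000e+00,  0.00000000e+00,
         1.00000000e+00]])}
{'time_s': 0.15, 'joint_positions': array([-1.55264236e-01,  2.63426573e-01, -4.87342216e-02,  1.25939238e+00,
       -2.88977448e-05,  1.41545751e+00]), 'joint_velocities': array([-0.00031286, -0.00156575,  0.00100469, -0.00096033, -0.00122682,
       -0.00244205]), 'joint_efforts': array([ 2.40502384e-03, -6.37823009e+01,  3.84648621e+01,  1.05481912e-02,
       -5.52052688e-05,  6.25772100e-05]), 'ee_pos': array([5.24818132e+02, 3.36688389e-02, 2.30949447e+02]), 'eef_rot': array([-3.14150391e+00, -1.17168756e-04,  1.18153095e-03]), 'contact_force': array([ 0.14102988, -0.02067271, -0.07053641]), 'ft_torque': array([-0.02412825,  0.0012186 ,  0.01181953]), 'finger_gap': 0.9983315056109566}
```

View pics/scene0.png

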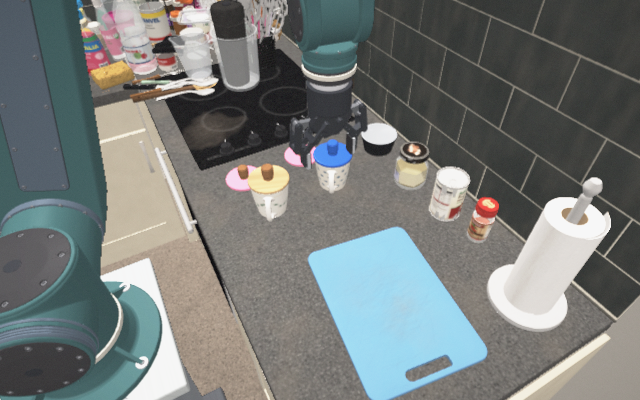

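View pics/side0.png

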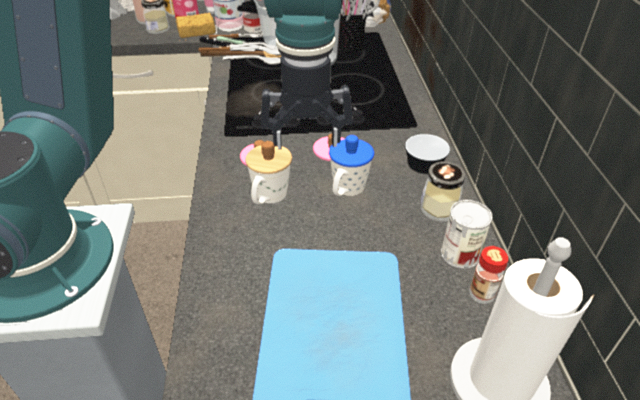

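Scene and side views: the wooden lid's knob is at about (267,172) in scene and (268,150) in side. The blue lid is to its right, two pink lids lie beyond, and the board is in front. Next I'll work out positions.

```bash
cat > h.py <<'E'
import numpy as np,cv2
from scipy.spatial.transform import Rotation as R
from workcell import robot
def cam(n,s=None):
    i=robot.camera_info(n);K=i["camera_matrix"]
    if n!="wrist": return K,R.from_rotvec(i["attitude"]).as_matrix(),i["eye"]
    T=i["tool_from_camera"];Rt=R.from_rotvec(s["eef_rot"]).as_matrix()
    return K,Rt@T[:3,:3],s["ee_pos"]+Rt@T[:3,3]
def ray(c,p):
    K,A,e=c;d=np.linalg.inv(K)@[p[0],p[1],1];return e,A@(d*[1,-1,-1])
def atz(c,p,z):
    e,d=ray(c,p);return e+d*(z-e[2])/d[2]
def proj(c,P):
    K,A,e=c;q=K@((A.T@(np.array(P,float)-e))*[1,-1,-1]);return q[:2]/q[2]
E
python3 - <<'E'
from h import *
np.set_printoptions(precision=1,suppress=True)
for n in("scene","side"):
    c=cam(n); im=cv2.imread(f"pics/{n}0.png"); hsv=cv2.cvtColor(im,cv2.COLOR_BGR2HSV)
    print(n,"tcp",proj(c,[525,0,231]))
    m=cv2.inRange(hsv,(95,90,100),(112,255,255)); m[:220]=0
    nn,l,st,_=cv2.connectedComponentsWithStats(m); k=1+st[1:,4].argmax(); m=(l==k).astype('u1')
    ct=max(cv2.findContours(m,0,2)[0],key=len)[:,0]
    w=np.array([atz(c,p,10)[:2] for p in ct if 2<p[0]<637 and p[1]<397],np.float32)
    print("board",cv2.minAreaRect(w),cv2.boxPoints(cv2.minAreaRect(w)))
    # lid disc: yellow pale wood
    x0,y0,x1,y1=(235,155,300,220) if n=="scene" else (240,135,300,205)
    q=cv2.inRange(hsv,(12,70,150),(28,200,255))[y0:y1,x0:x1]
    ct=max(cv2.findContours(q,0,2)[0],key=cv2.contourArea)[:,0]+[x0,y0]
    w=np.array([atz(c,p,102)[:2] for p in ct],np.float32)
    print("disc",cv2.minEnclosingCircle(w),"ell",cv2.fitEllipse(ct))
a=cv2.imread("pics/scene0.png")[130:230,220:360];b=cv2.imread("pics/side0.png")[120:220,230:385]
w=cv2.imread("pics/wrist0.png")
o=np.zeros((580,800,3),'u1');A=cv2.resize(a,(252,180),interpolation=2);B=cv2.resize(b,(279,180),interpolation=2)
o[:180,:252]=A;o[:180,260:539]=B;o[180:580,:640]=w;cv2.imwrite("pics/c0.png",o)
E
```

```text
scene tcp [328.4 164.4]
board ((551.9678344726562, -206.16835021972656), (319.19354248046875, 239.0271759033203), 82.42644500732422) [[ 412.5 -348.6]
 [ 649.4 -380.1]
 [ 691.5  -63.7]
 [ 454.5  -32.2]]
disc ((454.951416015625, 162.8978729248047), 53.39826965332031) ell ((268.3482666015625, 178.83956909179688), (28.88136863708496, 40.97438049316406), 80.27865600585938)
side tcp [306.7 152.5]
board ((556.2333984375, -174.7919464111328), (300.8169250488281, 239.31895446777344), 82.46671295166016) [[ 417.9 -308.2]
 [ 655.1 -339.6]
 [ 694.6  -41.4]
 [ 457.3  -10. ]]
disc ((449.5345458984375, 170.88787841796875), 61.89353942871094) ell ((268.2976379394531, 157.92181396484375), (31.248876571655273, 45.13019561767578), 91.5666275024414)
```

View pics/c0.png

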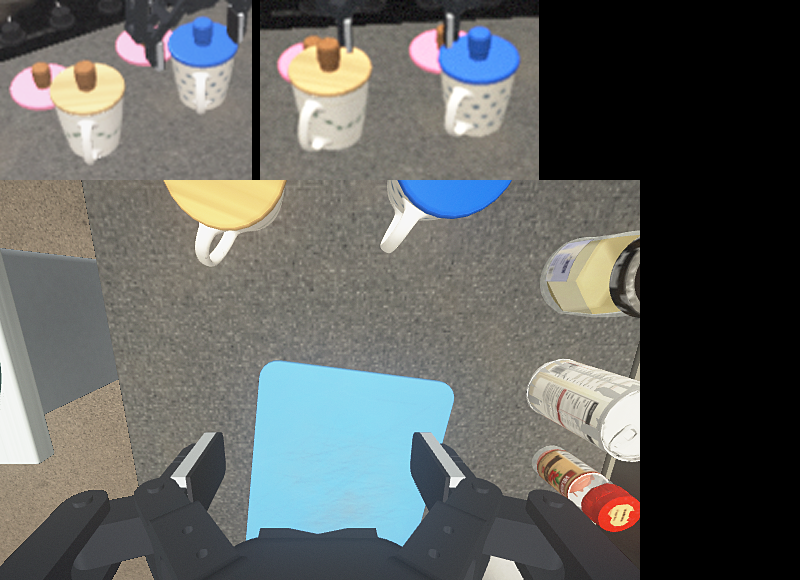

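```bash
python3 - <<'E'
from h import *
np.set_printoptions(precision=1,suppress=True)
s=robot.sense()
pts={"scene":[(310,258),(401,229),(483,350),(374,390)],"side":[(273,251),(397,253)],"wrist":[(262,182),(453,205)]}
for n in pts:
    c=cam(n,s); print(n,[atz(c,p,10) for p in pts[n]])
    im=cv2.imread(f"pics/{n}0.png"); h=cv2.cvtColor(im,cv2.COLOR_BGR2HSV)
    for p in [(370,300),(340,255)] : print(h[p[1],p[0]])
cv=cam("scene"); cs=cam("side")
# triangulate knob top: crop coords
for a,b in [((220+85/1.8,130+63/1.8),(230+(329-260)/1.8,120+43/1.8)),((220+202/1.8,130+20/1.8),(230+(480-260)/1.8,120+30/1.8))]:
    e1,d1=ray(cv,a);e2,d2=ray(cs,b)
    t=np.linalg.lstsq(np.c_[d1,-d2],e2-e1,rcond=None)[0]
    print("knobtop",e1+t[0]*d1,e2+t[1]*d2)
E
```

```text
scene [array([463.1, -27.2,  10. ]), array([686.9, -55.6,  10. ]), array([ 642.6, -364.1,   10. ]), array([ 430.3, -327.9,   10. ])]
[ 99  80 238]
[ 98  82 243]
side [array([454.8, -18.1,  10. ]), array([695.2, -44.1,  10. ])]
[ 98  92 243]
[ 98  99 247]
wrist [array([459.6, -13.2,  10. ]), array([688.2, -42.2,  10. ])]
[ 97  97 237]
[ 97 108 241]
knobtop [456.9 162.1 139.6] [456.4 161.1 138.2]
knobtop [630.8 171.1 136.6] [631.3 172.1 138.1]
```

move_arm:
  offset:
    - [-0.02, 0.045, 0]
    - [-0.04, 0.09, 0]
    - [-0.06, 0.135, 0]
    - [-0.068, 0.161, 0]
    - [-0.068, 0.161, 0]
    - [-0.068, 0.161, 0]
  twist:
    - [0, 0, 0]
    - [0, 0, 0]
    - [0, 0, 0]
    - [0, 0, 0]
    - [0, 0, 0]
    - [0, 0, 0]
  gripper: [-1, -1, -1, -1, -1, -1]

```text
time_s: 0.75
ee_pos: [456.7, 161.3, 230.9]
eef_rot: [3.141, 0.002, -0.001]
contact_force: [0.6, -0.6, -0.8]
finger_gap: 1.003
```

```bash
python3 - <<'E'
from h import *
np.set_printoptions(precision=1,suppress=True)
s=robot.sense();im=robot.capture("wrist");cv2.imwrite("pics/wrist1.png",im);c=cam("wrist",s)
print(s["ee_pos"],s["joint_velocities"].max(),"pred knob",proj(c,[456.5,161.5,136]))
h=cv2.cvtColor(im,cv2.COLOR_BGR2HSV)
m=cv2.inRange(h,(12,70,170),(28,255,255))
ct=max(cv2.findContours(m,0,2)[0],key=cv2.contourArea)[:,0]
w=np.array([atz(c,p,102)[:2] for p in ct],np.float32);print("disc",cv2.minEnclosingCircle(w))
im=robot.capture("scene");cv2.imwrite("pics/scene1.png",im);
im2=robot.capture("side");cv2.imwrite("pics/side1.png",im2)
for n,i in(("scene",im),("side",im2)):
    cc=cam(n);m=cv2.inRange(cv2.cvtColor(i,cv2.COLOR_BGR2HSV),(92,50,120),(108,255,255));m[:200]=0
    ct=max(cv2.findContours(m,0,2)[0],key=cv2.contourArea)[:,0]
    w=np.array([atz(cc,p,10)[:2] for p in ct if p[1]<397],np.float32);r=cv2.minAreaRect(w);print(n,r,cv2.boxPoints(r).ravel())
E
```

```text
[456.7 161.3 230.9] 0.005346885543448414 pred knob [316.8 202.6]
disc ((454.0475769042969, 165.4846954345703), 48.389888763427734)
scene ((553.3792724609375, -196.10975646972656), (341.8717041015625, 241.4215545654297), 82.42832946777344) [ 411.2 -349.6  650.5 -381.5  695.6  -42.6  456.2  -10.8]
side ((556.1075439453125, -176.47683715820312), (306.88958740234375, 241.9880828857422), 82.49117279052734) [ 416.1 -312.8  656.  -344.4  696.1  -40.2  456.2   -8.5]
```

View pics/wrist1.png

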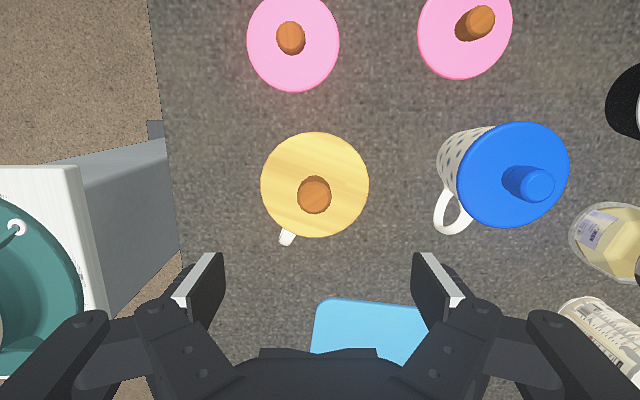

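The wrist view shows the wooden disc centred at (315,185) with its knob top near (314,197). The disc fits at (454,165.5) with radius 48.4 mm against 49 expected. The board fits 342×241 mm, centred at (553.5,-195). I'll descend onto the knob.

move_arm:
  offset:
    - [-0.002, 0.003, -0.04]
    - [-0.002, 0.003, -0.08]
    - [-0.002, 0.003, -0.11]
    - [-0.002, 0.003, -0.124]
    - [-0.002, 0.003, -0.124]
    - [-0.002, 0.003, -0.124]
  twist:
    - [0, 0, 0]
    - [0, 0, 0]
    - [0, 0, 0]
    - [0, 0, 0]
    - [0, 0, 0]
    - [0, 0, 0]
  gripper: [-1, -1, -1, -1, -1, -1]

```text
time_s: 1.5
ee_pos: [455.7, 162.6, 107.3]
eef_rot: [3.142, -0.004, -0.001]
contact_force: [0.7, 0.7, 0.1]
finger_gap: 1.002
```

move_arm:
  offset:
    - [0, 0, 0]
    - [0, 0, 0]
    - [0, 0, 0]
    - [0, 0, 0]
    - [0, 0, 0]
    - [0, 0, 0]
    - [0, 0, 0]
    - [0, 0, 0]
  twist:
    - [0, 0, 0]
    - [0, 0, 0]
    - [0, 0, 0]
    - [0, 0, 0]
    - [0, 0, 0]
    - [0, 0, 0]
    - [0, 0, 0]
    - [0, 0, 0]
  gripper: [0, 0.2, 0.4, 0.6, 0.8, 1, 1, 1]
  force: 30

```text
time_s: 2.3
ee_pos: [455.9, 162.7, 107.6]
eef_rot: [-3.142, 0.003, 0.0]
contact_force: [-0.5, 0.0, 4.8]
finger_gap: 0.321
```

```bash
python3 - <<'E'
from h import *
a=robot.capture("side")[100:220,220:400];b=robot.capture("wrist")
cv2.imwrite("pics/g.png",np.hstack([cv2.resize(a,(400,267),interpolation=2),cv2.resize(b,(400,250))[:267] if 0 else cv2.copyMakeBorder(cv2.resize(b,(400,250)),0,17,0,0,0)]))
s=robot.sense();print(s["ee_pos"],s["finger_gap"],s["contact_force"])
E
```

```text
[455.92873086 162.72680828 107.57018444] 0.3151087022463397 [ 0.15223222 -0.99949624  6.36605096]
```

View pics/g.png

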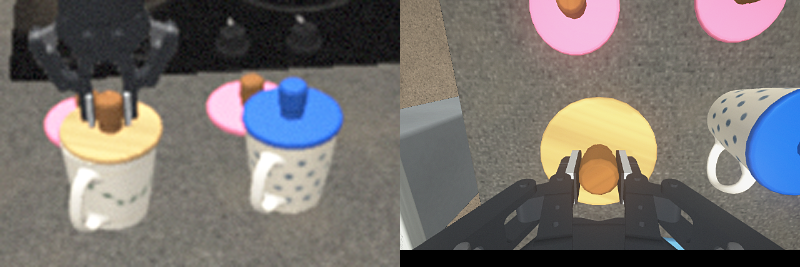

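The side and wrist crops show the knob between the pads, level, with a gap of 0.315 (27 mm). I'll lift slowly.

move_arm:
  offset:
    - [0, 0, 0.003]
    - [0, 0, 0.008]
    - [0, 0, 0.016]
    - [0, 0, 0.028]
    - [0, 0, 0.045]
    - [0, 0, 0.065]
    - [0, 0, 0.085]
    - [0, 0, 0.1]
    - [0, 0, 0.1]
    - [0, 0, 0.1]
  twist:
    - [0, 0, 0]
    - [0, 0, 0]
    - [0, 0, 0]
    - [0, 0, 0]
    - [0, 0, 0]
    - [0, 0, 0]
    - [0, 0, 0]
    - [0, 0, 0]
    - [0, 0, 0]
    - [0, 0, 0]
  gripper: [1, 1, 1, 1, 1, 1, 1, 1, 1, 1]
  force: 40

```text
time_s: 3.4
ee_pos: [455.9, 162.7, 207.4]
eef_rot: [-3.142, 0.003, -0.0]
contact_force: [-0.2, 0.6, -1.1]
finger_gap: 0.316
```

```bash
python3 - <<'E'
from h import *
a=robot.capture("side")[60:220,200:440];b=robot.capture("wrist")
cv2.imwrite("pics/l.png",np.hstack([cv2.resize(a,(400,267),interpolation=2),cv2.copyMakeBorder(cv2.resize(b,(400,250)),0,17,0,0,0)]))
cv2.imwrite("pics/wl.png",b)
s=robot.sense();print(s["ee_pos"],s["finger_gap"],s["contact_force"],s["ft_torque"])
E
```

```text
[455.5048561  162.63777195 206.81488967] 0.3122586051368308 [-0.48894715  0.48772337 -0.69171126] [0.00841227 0.01101563 0.01975243]
```

View pics/l.png

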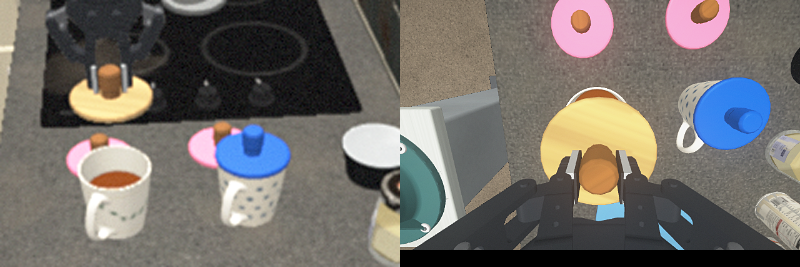

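Lid is off and level in the grip, and its mug is still standing. I'll carry it to the board.

move_arm:
  offset:
    - [0.006, -0.02, 0]
    - [0.014, -0.05, 0]
    - [0.024, -0.085, 0]
    - [0.034, -0.125, 0]
    - [0.046, -0.165, 0]
    - [0.057, -0.205, 0]
    - [0.068, -0.245, 0]
    - [0.078, -0.285, 0]
    - [0.087, -0.32, 0]
    - [0.094, -0.344, 0]
    - [0.098, -0.359, 0]
    - [0.098, -0.359, 0]
  twist:
    - [0, 0, 0]
    - [0, 0, 0]
    - [0, 0, 0]
    - [0, 0, 0]
    - [0, 0, 0]
    - [0, 0, 0]
    - [0, 0, 0]
    - [0, 0, 0]
    - [0, 0, 0]
    - [0, 0, 0]
    - [0, 0, 0]
    - [0, 0, 0]
  gripper: [1, 1, 1, 1, 1, 1, 1, 1, 1, 1, 1, 1]

```text
time_s: 4.7
ee_pos: [553.5, -197.6, 205.9]
eef_rot: [-3.141, 0.006, 0.004]
contact_force: [0.8, 0.3, -0.4]
finger_gap: 0.313
```

move_arm:
  offset:
    - [0, 0, -0.02]
    - [0, 0, -0.05]
    - [0, 0, -0.08]
    - [0, 0, -0.11]
    - [0, 0, -0.135]
    - [0, 0, -0.15]
    - [0, 0, -0.16]
    - [0, 0, -0.16]
    - [0, 0, -0.16]
  twist:
    - [0, 0, 0]
    - [0, 0, 0]
    - [0, 0, 0]
    - [0, 0, 0]
    - [0, 0, 0]
    - [0, 0, 0]
    - [0, 0, 0]
    - [0, 0, 0]
    - [0, 0, 0]
  gripper: [1, 1, 1, 1, 1, 1, 1, 1, 1]

```text
time_s: 5.6
ee_pos: [553.7, -197.2, 46.4]
eef_rot: [-3.142, 0.005, 0.003]
contact_force: [0.1, 0.8, -0.5]
finger_gap: 0.314
```

```bash
python3 - <<'E'
from h import *
np.set_printoptions(precision=1,suppress=True)
im=robot.capture("side");sc=robot.capture("scene")
cv2.imwrite("pics/p.png",np.hstack([im[200:400,200:420],sc[200:400,270:500]]).repeat(1,0))
for n,i in(("side",im),("scene",sc)):
    c=cam(n);m=cv2.inRange(cv2.cvtColor(i,cv2.COLOR_BGR2HSV),(12,70,150),(28,255,255));m[:,:200]=0;m[:220]=0;m[:,450:]=0
    ct=max(cv2.findContours(m,0,2)[0],key=cv2.contourArea)[:,0]
    print(n,[cv2.minEnclosingCircle(np.array([atz(c,p,z)[:2] for p in ct],np.float32)) for z in(38,)])
s=robot.sense();print(s["ee_pos"],s["eef_rot"],s["finger_gap"],s["contact_force"],s["time_s"])
E
```

```text
side [((554.77294921875, -195.96083068847656), 48.59761428833008)]
scene [((554.4016723632812, -197.48907470703125), 48.1362419128418)]
[ 554.  -197.6   46.8] [ 3.1 -0.  -0. ] 0.3135194708784594 [ 0.5 -0.1  0.1] 5.7
```

View pics/p.png

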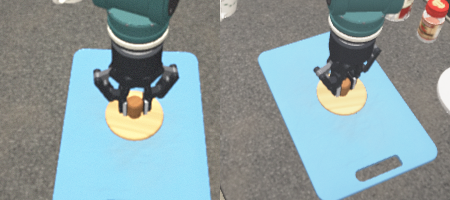

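Lid hovers over the board's centre to within about 2 mm and is level. I'll lower it slowly until it touches.

move_arm:
  offset:
    - [-0.001, 0, -0.005]
    - [-0.001, 0, -0.01]
    - [-0.001, 0, -0.013]
    - [-0.001, 0, -0.015]
    - [-0.001, 0, -0.0155]
    - [-0.001, 0, -0.016]
    - [-0.001, 0, -0.0165]
    - [-0.001, 0, -0.017]
    - [-0.001, 0, -0.017]
  twist:
    - [0, 0, 0]
    - [0, 0, 0]
    - [0, 0, 0]
    - [0, 0, 0]
    - [0, 0, 0]
    - [0, 0, 0]
    - [0, 0, 0]
    - [0, 0, 0]
    - [0, 0, 0]
  gripper: [1, 1, 1, 1, 1, 1, 1, 1, 1]

```text
time_s: 6.6
ee_pos: [553.0, -197.6, 29.8]
eef_rot: [3.141, -0.005, -0.002]
contact_force: [-0.1, -0.3, -0.2]
finger_gap: 0.311
```

move_arm:
  offset:
    - [0, 0, -0.0005]
    - [0, 0, -0.001]
    - [0, 0, -0.0015]
    - [0, 0, -0.0015]
    - [0, 0, -0.0015]
  twist:
    - [0, 0, 0]
    - [0, 0, 0]
    - [0, 0, 0]
    - [0, 0, 0]
    - [0, 0, 0]
  gripper: [1, 1, 1, 1, 1]

```text
time_s: 7.1
ee_pos: [553.1, -197.6, 28.9]
eef_rot: [3.141, -0.005, -0.001]
contact_force: [-3.7, 1.4, 9.3]
finger_gap: 0.312
```

move_arm:
  offset:
    - [0, 0, 0]
    - [0, 0, 0]
    - [0, 0, 0]
    - [0, 0, 0]
    - [0, 0, 0]
    - [0, 0, 0]
    - [0, 0, 0]
  twist:
    - [0, 0, 0]
    - [0, 0, 0]
    - [0, 0, 0]
    - [0, 0, 0]
    - [0, 0, 0]
    - [0, 0, 0]
    - [0, 0, 0]
  gripper: [0.2, 0.0, -0.2, -0.4, -0.6, -0.6, -0.6]

```text
time_s: 7.8
ee_pos: [553.1, -197.6, 28.8]
eef_rot: [3.141, -0.005, -0.001]
contact_force: [-0.5, -0.7, 0.2]
finger_gap: 0.796
```

move_arm:
  offset:
    - [0, 0, 0.01]
    - [0, 0, 0.03]
    - [0, 0, 0.06]
    - [0, 0, 0.1]
    - [0, 0, 0.14]
    - [0, 0, 0.18]
    - [0, 0, 0.2]
    - [0, 0, 0.2]
    - [0, 0, 0.2]
  twist:
    - [0, 0, 0]
    - [0, 0, 0]
    - [0, 0, 0]
    - [0, 0, 0]
    - [0, 0, 0]
    - [0, 0, 0]
    - [0, 0, 0]
    - [0, 0, 0]
    - [0, 0, 0]
  gripper: [-0.6, -0.6, -0.6, -0.6, -0.6, -0.6, -0.6, -0.6, -0.6]

```text
time_s: 8.7
ee_pos: [553.0, -197.6, 229.1]
eef_rot: [3.141, -0.005, -0.001]
contact_force: [-0.8, 1.0, -0.7]
finger_gap: 0.797
```

```bash
python3 - <<'E'
from h import *
np.set_printoptions(precision=1,suppress=True)
im=robot.capture("side");sc=robot.capture("scene")
cv2.imwrite("pics/f.png",np.hstack([im[120:400,220:460],sc[120:400,220:500]]))
for n,i in(("side",im),("scene",sc)):
    c=cam(n);m=cv2.inRange(cv2.cvtColor(i,cv2.COLOR_BGR2HSV),(12,70,150),(28,255,255));m[:,:200]=0;m[:220]=0;m[:,450:]=0
    ct=max(cv2.findContours(m,0,2)[0],key=cv2.contourArea)[:,0]
    print(n,cv2.minEnclosingCircle(np.array([atz(c,p,23)[:2] for p in ct],np.float32)))
s=robot.sense();print(s["ee_pos"],s["contact_force"],s["time_s"])
E
```

```text
side ((553.6050415039062, -197.89987182617188), 48.594905853271484)
scene ((552.4945068359375, -199.647705078125), 48.037109375)
[ 552.6 -197.3  227.9] [ 0.  -0.5  0.2] 8.8
```

View pics/f.png

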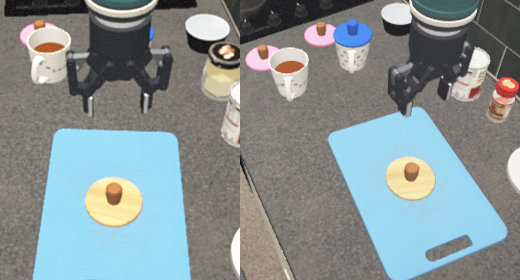

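Lid lies flat, knob up, at about (553,-198.5), and the measured board centre is (553.5,-196). Both mugs and the blue lid are undisturbed and the gripper is clear, so I'm handing in.

```bash
python3 -c "
from workcell import robot;print(robot.close_job())"
```

```text
the job is handed in; nothing more can be done
None
```

The wooden lid is off its mug and lying flat, knob up, in the middle of the blue board. I gripped it by the knob, set it down with about 9 N of contact and then released it. The job was handed in about 8.8 s into the 32 s limit.

- **Position:** the last check put the lid about 2–3 mm from the board centre. The side camera gave (553.6, -197.9) mm and the scene camera (552.5, -199.6) mm, against a measured centre of (553.4, -196.1) mm.
- **Surroundings:** in the last picture the wooden lid's mug stands where it was, and the other mug and its blue lid look untouched. I did not measure their positions again.
- **Robot:** the gripper is well clear, about 200 mm above the lid, and the force reading was about zero.
- **Readings that disagreed:** my first board measurement came out too short (319 mm instead of 340 mm) because the colour limits were too tight. I corrected it to 342 × 241 mm before moving the lid. There was also an upward force of about 6 N while gripping the knob, which was gone after the lift.

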